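# Slide the tablet tin through to its blue spot

## Robot

A 6-joint arm with a two-finger parallel gripper is mounted at the origin on the work surface. World frame = base frame: x ahead of the robot, y to its left, z up, the work surface at z = 0. Lengths are in m, angles in rad, forces in N, time in s.
With the tool pointing down it reaches from about 0.35 to 0.925 m from the base axis. Payload 6.4 kg.
Tool frame: the origin (TCP) lies between the finger pads; the fingertips stand 8 mm ahead of it and the grasp point (between the pads) lies 11 mm behind it; z points along the fingers, y is the direction in which the jaws open and shut (so a half turn about z gives the same grasp; the last joint's range is limited). The gripper opens to 85 mm and grips with 20 to 120 N. Pads are 22 mm wide; open, the fingers measure 114 mm over their backs; the gripper's body (76 mm by 85 mm) begins 54 mm behind the grasp point. The pads swing forward as they close: fully open they stand 13 mm farther back than shut.
Start: joints at [-1.395, 0.245, 1.558, -0, 1.339, -0.174], TCP at [0.223, -0.611, 0.239] pointing down, gripper open.
Joint ranges: [-3.13, 3.13], [-1.02, 2.26], [0.13, 2.54], [-0.95, 4.09], [0.21, 2.88], [-2.74, 2.74]. Speed limits (rad/s): [2.57, 2.57, 3.14, 3.14, 3.14, 3.14].

## Interface

Orientations are given as a rotation vector (axis times angle).
In Python, from workcell import env, eyes, readout gives the robot as it stands. The module is installed in compiled form; this text tells all that it offers. Calls block until the motion is done:
- env.movep(position, orientation): joint-space move of the TCP to a pose.
- env.movel(position, orientation=None, velocity=0.15): straight line of the TCP; orientation=None keeps the orientation; velocity is the mean speed in m/s.
- env.goto_joints(angles): joint-space move.
- env.set_gripper(opening, grip_force=None): finger opening in m; grip_force is the grip in N (None keeps the last); returns when the fingers have stopped.
- env.dwell(seconds).
- env.ik(position, orientation): joint angles nearest the present ones, or None.
- eyes.camera(name): name is "scene" or "side" or "wrist"; returns (picture, depth): 400x640x3 uint8, blue, green, red; 400x640 float32, m along the optical axis (not along the pixel's ray), 0 where there is no reading.
- eyes.camera_model(name): a dict with "intrinsics" (3x3 intrinsics, pixels), "camera_from_world" (4x4, takes a point from world to camera coordinates). Camera axes: x right, y up, looking along -z (the intrinsics and any distortion apply to the point x, -y, -z); pixel columns grow to the right and rows downward; lengths in m; the calibration is good to about 2 mm. A picture is of the moment at which its call begins: read the wrist's pose just before it. camera_model takes no time and is no camera call; for the wrist camera it gives the pose at the moment of the call.
A pose or a line that the arm cannot do raises env.MotionError and nothing moves.
- env.finish_job(): hands the job in, once; it reports no verdict.
Trained networks look in the newest picture that a camera, given by its name, has taken for a name from the list of things; names that differ only in an ending like _2 or _b are one class to them, and where a whole thing is asked for, a point or a joint stands for the part that bears it (a point fixed in the world has none). Each returns a list of dicts, best first, with "conf" (0 to 1); they miss things now and then, are a little off and sometimes report something else, mostly with a low value. They report only what shows in the picture. A call takes as long as a camera call. They do not tell look-alikes from the thing itself.
- eyes.boxes_of(target, camera): "position" ([x, y, z] in m, in the coordinates of the camera as it stood for that picture, good to about 4 mm: the middle of the surface that is visible of it).
- eyes.cut_out(target, camera): "mask" (400x640 bool, what is visible of it).
- eyes.pinpoint(target, camera): "position" ([x, y, z] in m, in the coordinates of the camera as it stood for that picture, good to about 4 mm: a listed point, or the origin of a listed thing).
Readings, each from a call of its own:
- readout.current_time_s(): time.
- readout.current_qpos(): joint angles.
- readout.current_joint_vel(): joint speeds.
- readout.current_effort(): joint torques, N m.
- readout.current_ee_pos(): TCP position.
- readout.current_eef_rot(): TCP orientation.
- readout.current_force(): force on the tool from outside, world axes, zero at the start.
- readout.current_ft_torque(): the same for the moment, N m.
- readout.current_grip_width(): finger opening in m.
Only numpy, scipy, OpenCV 4.12 (cv2) and the standard library are available. Lean on these libraries where they do the work, as an engineer would, in place of code of your own. Each camera call takes 0.05 s, during which the arm holds its last target. There are 200 camera calls.

## Task

Push the steel tablet tin along the tray, through the narrow gap between the round pill dispenser and the wooden vial block, until it stands wholly on the blue patch on the other side, squarely with the tray. Push it gently with the fingertips or the outside of the fingers: do not take it between the fingers, lift it, or press hard on it, and leave the glass jar and the ceramic bell where they stand, upright.

Things in the scene. Friction and masses are not known exactly. Their poses are not given: they have to be found in the camera images.
- tray: Fixed cream plastic tray, 280 (its x) by 500 (its y) mm, 5 mm floor, low 5 mm thick rim whose top is 16 mm above the sill. Origin: centre of the underside. Its +y is the direction in which the tin has to travel, to the left seen from the robot, give or take the tray's yaw (up to 0.25 rad).
- tin: Loose shut steel tablet tin with a green field on its lid, 56 mm wide (its x), 64 mm long (its y), 22 mm high (rounded upright corners, radius 10 mm), about 120 g. Origin: centre of its underside. It starts on the tray floor at the -y end of the tray, 120 to 155 mm short of the gap, up to 22 mm off the gap's centre line and turned up to 0.3 rad from the tray. It slides on the floor and stops when no longer pushed.
- gap_mid (a point): Middle of the gap, at the height of the tray's floor (5 mm above the sill), in the tray's axes. The gap is 62 mm wide along the tray's x (31 mm to each side of this point), so the tin passes with 3 mm to spare each side when its long side lies along the tray's y. The passage runs along y, 30 mm before and after this point where the block borders it.
- bay_mid (a point): Centre of the blue patch on the tray floor, 85 mm beyond the gap's middle along the tray's +y, in the tray's axes. The patch is flat colour, 84 (x) by 92 (y) mm: 14 mm more than the tin on each side.
- dispenser: Fixed round twist-dial pill dispenser, white with a blue dial, 96 mm across, 44 mm high. Origin: centre of its underside, 79 mm to one side of the gap's middle along the tray's x (either side).
- vial_block: Fixed wooden block holding three capped amber vials, 96 (x) by 60 (y) by 34 mm, vial caps to 47 mm above the tray floor; sides parallel to the tray. Origin: centre of its underside, 79 mm from the gap's middle on the side opposite the dispenser.
- jar: Loose clear glass jar with a metal lid, 58 mm across, 85 mm high, standing in one of the two corners at the tray's +y end, clear of the patch. Origin: centre of the underside.
- bell: Loose blue ceramic bell, 54 mm across, 61 mm high, standing in the other corner at the +y end. Origin: centre of the underside.
There are look-alikes about, which are no part of the job. There is more than one size of the tin; the job needs the smallest.

How it is judged:
On the way:
1. the tin lies flat in the middle of the gap between dispenser and block (y of tin in the frame of gap_mid between -0.02 and 0.02 m and x of tin in the frame of gap_mid between -0.007 and 0.007 m and z of tin in the frame of tray below 0.009 m and angle between tin's own z axis and vertical below 0.1 rad), for 0.05 s.
At the end, for the whole second after the job is handed in: The tin lies flat and still on the tray floor on the blue patch: its centre within 15 mm of the patch's centre along each of the tray's axes, its long side within 0.2 rad of the tray's y (x of tin in the frame of bay_mid between -0.015 and 0.015 m and y of tin in the frame of bay_mid between -0.015 and 0.015 m and z of tin in the frame of tray below 0.009 m and angle between tin's own z axis and vertical below 0.1 rad and angle between the y axis of tin and the y axis of tray, either way round below 0.2 rad and linear speed of tin below 0.01 m/s and angular speed of tin below 0.1 rad/s); the robot touches nothing.
It fails at once if the tin is lifted more than 8 mm off the tray floor or tipped by more than 0.3 rad (z of tin in the frame of tray above 0.013 m or angle between tin's own z axis and vertical above 0.3 rad).
It fails at once if the tin is taken between the fingers (the grasp point is well inside its outline with the tips well below its lid) (x of the grasp point in the frame of tin between -0.02 and 0.02 m and y of the grasp point in the frame of tin between -0.024 and 0.024 m and z of the grasp point in the frame of tin below 0.035 m).
It fails at once if the fingers press on the tin with more than 15 N (contact force between the fingers and tin above 15 N).
It fails at once if the jar or the bell is shifted by more than 12 mm or tipped (distance of any of jar, bell from where it was at the start of the episode above 0.012 m or angle between any of jar, bell's own z axis and vertical above 0.3 rad).
It also fails if it takes over 72 s, if anything falls off the work surface, if the arm or the gripper's body presses on something with over 40 N, if the wrist force passes 120 N, or if a joint passes its speed limit or range.

## Working session

There is one attempt and no reset: what is moved stays moved. The work goes in short steps, each a Python script; the robot and the scene stay as the last script left them, time stands still between calls to the robot, and variables do not carry over. Pictures are saved under pics/ and viewed, about 8 in all and at most 12, crops included, and the job is handed in when it is done.

```bash
mkdir -p pics
cat > h.py <<'E'
import numpy as np, cv2
from workcell import env, eyes, readout
def towld(cam,p,M=None):
    M=eyes.camera_model(cam)["camera_from_world"] if M is None else M
    return (np.linalg.inv(M)@np.r_[p,1])[:3]
def cloud(cam,depth,M=None):
    m=eyes.camera_model(cam); K=np.array(m["intrinsics"]); M=np.array(m["camera_from_world"]) if M is None else M
    v,u=np.mgrid[:400,:640]; x=(u-K[0,2])/K[0,0]*depth; y=(v-K[1,2])/K[1,1]*depth
    P=np.stack([x,-y,-depth,np.ones_like(depth)],-1)
    return (P@np.linalg.inv(M).T)[...,:3]
E
python3 - <<'E'
from h import *
np.set_printoptions(precision=4,suppress=True)
for c in ["scene","side"]:
    im,d=eyes.camera(c); cv2.imwrite(f"pics/{c}0.png",im); np.save(f"pics/{c}0.npy",d)
    m=eyes.camera_model(c); print(c,{k:(v if k!="camera_from_world" else np.linalg.inv(v)[:3,3]) for k,v in m.items()})
    for t in ["tin","tray","gap_mid","bay_mid","dispenser","vial_block","jar","bell"]:
        for r in eyes.pinpoint(t,c): print(t,round(r["conf"],2),towld(c,r["position"]))
print(readout.current_time_s())
E
```

```text
scene {'intrinsics': array([[474.0887,   0.    , 311.7524],
       [  0.    , 474.0887, 205.1939],
       [  0.    ,   0.    ,   1.    ]]), 'camera_from_world': array([ 1.2507, -0.132 ,  0.77  ])}
tin 0.87 [ 0.6827 -0.3751 -0.0024]
tin 0.61 [ 0.5213 -0.3728  0.0005]
tin 0.6 [ 0.5927 -0.1456  0.0052]
tray 0.57 [ 0.5626 -0.0168 -0.0022]
gap_mid 0.6 [ 0.5623 -0.0122  0.0059]
bay_mid 0.62 [0.5488 0.067  0.0071]
dispenser 0.78 [0.6386 0.0005 0.007 ]
vial_block 0.8 [ 0.486  -0.0284  0.0068]
jar 0.93 [0.6082 0.1912 0.0045]
bell 0.72 [0.4505 0.1531 0.0087]
side {'intrinsics': array([[445.7652,   0.    , 317.5702],
       [  0.    , 445.7652, 197.7882],
       [  0.    ,   0.    ,   1.    ]]), 'camera_from_world': array([0.1263, 0.6235, 0.5096])}
tin 0.93 [ 0.6787 -0.3681  0.0018]
tin 0.92 [ 0.5155 -0.3727  0.0019]
tin 0.63 [ 0.5952 -0.1475  0.0062]
tin 0.46 [0.6087 0.1968 0.0036]
tray 0.87 [ 0.5654 -0.0105  0.0046]
gap_mid 0.85 [ 0.5637 -0.0224  0.004 ]
gap_mid 0.57 [ 0.5652 -0.0132  0.0027]
bay_mid 0.72 [0.5509 0.0708 0.0066]
dispenser 0.84 [0.6419 0.     0.001 ]
vial_block 0.91 [ 0.4845 -0.0255  0.0029]
jar 0.67 [0.609  0.1965 0.0051]
bell 0.87 [0.4519 0.1576 0.001 ]
0.9
```

View pics/scene0.png

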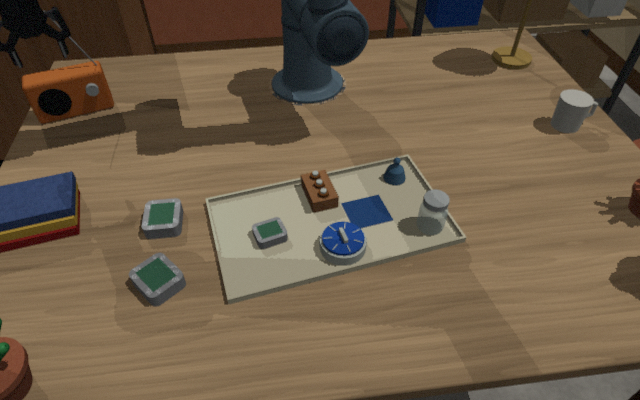

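The tin in the tray at pixel (270,233) is the smallest of the three. The others, at (162,218) and (157,278), are larger and lie off the tray. Next I'll take a wrist view to confirm this and measure precisely.

```bash
cat >> h.py <<'E'
from scipy.spatial.transform import Rotation as Ro
def ori(yaw,flip=False):
    c,s=np.cos(yaw),np.sin(yaw); y=np.array([c,s,0])*(-1 if flip else 1); z=np.array([0,0,-1.]); x=np.cross(y,z)
    return Ro.from_matrix(np.stack([x,y,z],1)).as_rotvec()
np.set_printoptions(precision=4,suppress=True)
E
python3 - <<'E'
from h import *
print(readout.current_eef_rot())
for f in (0,1):
  for p in ([0.59,-0.09,0.38],[0.6,-0.2,0.02],[0.56,0.03,0.02]): print(f,p,env.ik(p,ori(0.175,f)))
f=min((0,1),key=lambda f:abs(env.ik([0.59,-0.09,0.38],ori(0.175,f))[5]) if env.ik([0.59,-0.09,0.38],ori(0.175,f)) is not None else 9)
env.movep([0.59,-0.09,0.38],ori(0.175,f)); env.set_gripper(0.016,20)
M=np.array(eyes.camera_model("wrist")["camera_from_world"]); im,d=eyes.camera("wrist")
cv2.imwrite("pics/w1.png",im); np.savez("pics/w1.npz",d=d,M=M)
print("flip",f,"cam",np.linalg.inv(M)[:3,3],readout.current_time_s(),readout.current_ee_pos())
for t in ["tin","gap_mid","bay_mid","dispenser","vial_block","tray"]:
    for r in eyes.pinpoint(t,"wrist"): print(t,round(r["conf"],2),towld(0,r["position"],M))
E
```

```text
[ 3.0937  0.5466 -0.    ]
0 [0.59, -0.09, 0.38] [-0.3412  0.0414  1.5304 -0.      1.5698 -0.5162]
0 [0.6, -0.2, 0.02] [-0.5007  0.4796  1.7003 -0.      0.9617 -0.6757]
0 [0.56, 0.03, 0.02] [-0.1486  0.3449  1.8892 -0.      0.9075 -0.3236]
1 [0.59, -0.09, 0.38] [-0.3412  0.0414  1.5304 -0.      1.5698  2.6254]
1 [0.6, -0.2, 0.02] [-0.5007  0.4796  1.7003 -0.      0.9617  2.4659]
1 [0.56, 0.03, 0.02] None
flip 0 cam [ 0.5748 -0.0067  0.514 ] 3.9333 [ 0.59 -0.09  0.38]
tin 0.73 [ 0.5193 -0.3731 -0.002 ]
tin 0.71 [ 0.5915 -0.1504  0.0058]
tin 0.62 [ 0.6819 -0.3682  0.0001]
gap_mid 0.6 [ 0.5623 -0.0208  0.005 ]
bay_mid 0.65 [0.5459 0.0655 0.0067]
dispenser 0.73 [ 0.6454 -0.0023  0.0048]
vial_block 0.86 [ 0.4868 -0.0317  0.0027]
tray 0.38 [ 0.6431 -0.0013  0.0032]
```

View pics/w1.png

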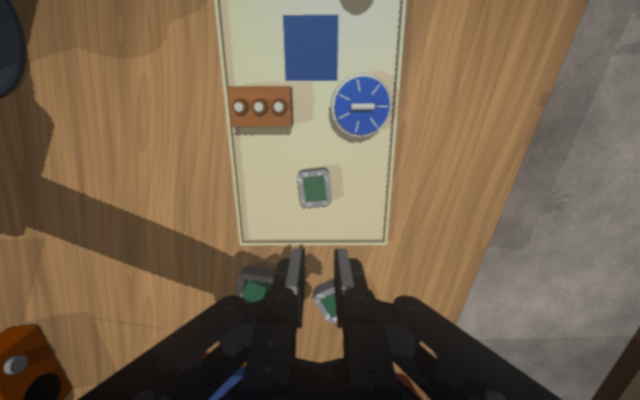

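The wrist view shows the tin at (315,187) in the tray, the gap between the block (262,106) and the dispenser (361,106), and the patch at (311,47). The two look-alikes sit below at (258,285) and (330,300). Now I'll fit the geometry.

```bash
cat >> h.py <<'E'
def rect(P):
    c,(w,h),a=cv2.minAreaRect(P.astype(np.float32)*1000); a=np.radians(a)
    k=np.round((a-0.175)/(np.pi/2)); 
    if int(k)%2: w,h=h,w
    return np.array(c)/1000,(w,h),a-k*np.pi/2   # size along tray x, y (mm)
def onplane(cam,u,v,z,M):   # pixels to world at height z
    K=np.array(eyes.camera_model(cam)["intrinsics"]); T=np.linalg.inv(M)
    d=np.stack([(u-K[0,2])/K[0,0],-(v-K[1,2])/K[1,1],-np.ones(len(u))],1)@T[:3,:3].T
    return (T[:3,3]+d*((z-T[2,3])/d[:,2])[:,None])[:,:2]
def tinpose(cam,im,d,M,near,r=0.075):
    W=cloud(cam,d,M); near=np.array(near)
    m=(W[...,2]>0.017)&(W[...,2]<0.034)&(np.linalg.norm(W[...,:2]-near,axis=-1)<r)&(d>0)
    n,l,s,_=cv2.connectedComponentsWithStats(m.astype(np.uint8)); m=l==1+np.argmax(s[1:,4])
    v,u=np.nonzero(m); h=np.median(W[...,2][m])
    return rect(onplane(cam,u,v,h,M)),h
E
cat > m.py <<'E'
from h import *
z=np.load("pics/w1.npz"); d,M=z["d"],z["M"]; im=cv2.imread("pics/w1.png"); W=cloud("wrist",d,M)
print("tin",tinpose("wrist",im,d,M,[0.593,-0.148]),readout.current_grip_width())
b,g,r=[im[...,i].astype(int) for i in range(3)]
def big(m):
    n,l,s,_=cv2.connectedComponentsWithStats(m.astype(np.uint8)); return l==1+np.argmax(s[1:,4])
m=big((b>r+40)&(np.abs(W[...,2]-0.005)<0.008)&(np.linalg.norm(W[...,:2]-[0.549,0.068],axis=-1)<0.075)); v,u=np.nonzero(m)
print("floor z",np.median(W[...,2][m]),"patch",rect(onplane("wrist",u,v,0.005,M)))
m=big((W[...,2]>0.034)&(W[...,2]<0.043)&(np.linalg.norm(W[...,:2]-[0.486,-0.028],axis=-1)<0.08)); v,u=np.nonzero(m)
print("block z",np.median(W[...,2][m]),rect(onplane("wrist",u,v,0.039,M)))
m=big((W[...,2]>0.03)&(W[...,2]<0.058)&(np.linalg.norm(W[...,:2]-[0.642,0.0],axis=-1)<0.07)); v,u=np.nonzero(m)
P=W[m][:,:2]; print("disp z",np.median(W[...,2][m]),cv2.minEnclosingCircle((P*1000).astype(np.float32)), rect(P))
m=(W[...,2]>0.012)&(W[...,2]<0.02)&(np.abs(W[...,1])<.3); 
# tray via rim edges
m=big(cv2.morphologyEx(m.astype(np.uint8),cv2.MORPH_CLOSE,np.ones((3,3)))>0); v,u=np.nonzero(m); print("rim",rect(onplane("wrist",u,v,0.016,M)))
E
python3 m.py
```

```text
tin ((array([ 0.5915, -0.1468]), (55.80514144897461, 65.9475326538086), np.float64(0.2842588239571964)), np.float64(0.026732266822593997)) 0.015833100329150123
floor z 0.004765667837549281 patch (array([0.5476, 0.0685]), (80.84496307373047, 87.65635681152344), np.float64(0.17516760642146928))
block z 0.03838956217670378 (array([ 0.4862, -0.0289]), (95.56676483154297, 58.602909088134766), np.float64(0.17527295108733873))
disp z 0.037232476137290305 ((641.0499267578125, -0.8194125890731812), 47.31596755981445) (array([ 0.6412, -0.001 ]), (92.95149993896484, 92.3031997680664), np.float64(0.17941817796880388))
rim (array([ 0.5726, -0.0652]), (279.7284851074219, 395.7937927246094), np.float64(0.17958219540243914))
```

Everything agrees: tray yaw is 0.175, the gap is at (0.5638,-0.0151), and the block-to-dispenser distance is 158 mm. The tin is 56x66 mm with a lid at 26.7 mm, so it's the right tin. In gap axes it sits at (+4, -134) mm with relative yaw +0.11. I'll push with the fingers 16 mm open, side by side across the tin's back face.

```bash
cat >> h.py <<'E'
YAW=0.175; G=np.array([0.5638,-0.0151]); D=0.043; Z=0.020
R2=np.array([[np.cos(YAW),-np.sin(YAW)],[np.sin(YAW),np.cos(YAW)]])
def tool(x,y,a,back=0.,z=Z):   # tool pose for the tin at local x,y, rel yaw a, tool 'back' behind contact
    p=np.array([x,y])+np.array([np.sin(a),-np.cos(a)])*(D+back)
    return np.r_[G+R2@p,z],ori(YAW+a)
def local(t): 
    (c,s,a),h=t; return np.r_[R2.T@(c-G)*1000,a-YAW],np.round(s,1),round(float(h),4)
def look(name,near_local):
    near=G+R2@np.array(near_local)
    for cam in ("wrist","scene"):
        M=np.array(eyes.camera_model(cam)["camera_from_world"]); im,d=eyes.camera(cam); cv2.imwrite(f"pics/{name}_{cam}.png",im)
        try: print(cam,local(tinpose(cam,im,d,M,near)))
        except Exception as e: print(cam,"none",e)
def push(path,v=0.03):
    for x,y,a in path:
        env.movel(*tool(x,y,a),velocity=v)
    print("F",np.array(readout.current_force()),"tcp",R2.T@(np.array(readout.current_ee_pos())[:2]-G)*1000,readout.current_time_s())
E
python3 - <<'E'
from h import *
s=(0.0043,-0.1345,0.109)
env.movep(*tool(*s,back=0.014,z=0.12)); env.movel(*tool(*s,back=0.014),velocity=0.08)
print("down F",np.array(readout.current_force()))
n=4; e=(0,-0.075,0)
push([tuple(np.array(s)*(1-t)+np.array(e)*t) for t in np.linspace(0,1,n+1)])
look("p1",(0,-0.075))
E
```

```text
down F [-0.0285  0.9357 -0.1695]
F [-0.3547  0.1564  0.2304] tcp [  -0.044  -117.7409] 9.9417
wrist (array([ -0.0445, -85.5645,   0.0007]), array([55.9, 87.5]), 0.0267)
scene (array([  5.2551, -88.5064,  -0.0075]), array([64.3, 87.3]), 0.0261)
```

View pics/p1_wrist.png

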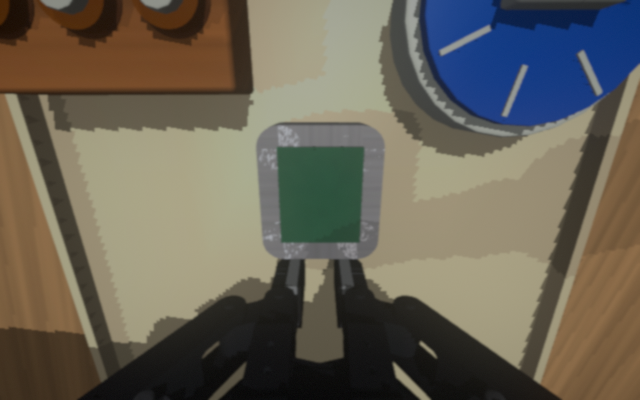

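The tin sits square and flush against the fingers at (320,190), x = 0. The block's edge is at (250,90) and the dispenser's is at about (400,60). The rectangle reads 87 mm long because it includes the fingers; its front edge puts the tin's centre at y≈-74 mm. I'll push into the gap and check there.

Run:
```python
from h import *
push([(0,-0.035,0)])
look("p2",(0,-0.035))
print(np.array(readout.current_ft_torque()))
```

```text
F [ 0.382  -1.0252 -0.1494] tcp [  0.0356 -78.0812] 11.525
wrist (array([ -0.0743, -45.9442,   0.0005]), array([55.9, 87.6]), 0.0267)
scene (array([  1.6953, -37.3509,  -0.618 ]), array([132.9,  77.2]), 0.0262)
[0.0539 0.048  0.0202]
```

View pics/p2_wrist.png

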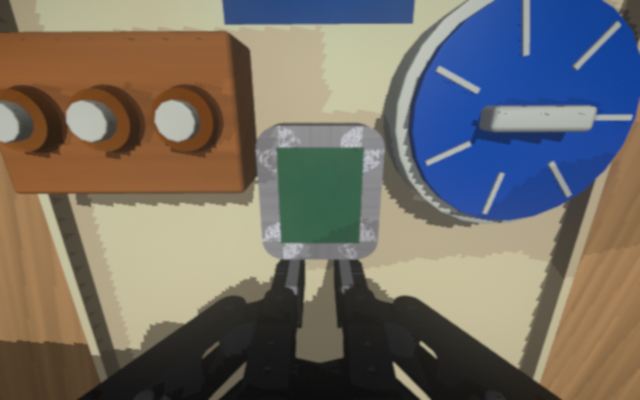

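The tin, at columns 257–384, is entering the gap. I'll measure both walls with the same camera before going on.

```bash
cat > walls.py <<'E'
from h import *
M=np.array(eyes.camera_model("wrist")["camera_from_world"]); im,d=eyes.camera("wrist"); W=cloud("wrist",d,M)
L=np.dstack([(W[...,:2]-G)@R2*1000,W[...,2]*1000])
def s(m): return m.sum()
x,y,z=L[...,0],L[...,1],L[...,2]
for lo,hi in ((8,14),(14,20),(20,26),(26,32),(32,37),(37,42)):
    b=(z>lo)&(z<hi)&(x<-22)&(x>-60)&(np.abs(y)<27)&(d>0)&~((y<2)&(x>-29)); q=(z>lo)&(z<hi)&(x>22)&(x<60)&(np.abs(y)<8)&(d>0)&~((y<2)&(x<29))
    print(lo,hi,"block max x",np.round(np.percentile(x[b],[50,90,98]),1) if b.sum() else 0,b.sum(),"disp min x",np.round(np.percentile(x[q],[2,10,50]),1) if q.sum() else 0,q.sum())
m=(z>25)&(z<28.5)&(np.abs(x)<30)&(y<0)&(y>-60); print("tin x",np.percentile(x[m],[.5,99.5]))
# block top rect, dispenser top fits
m=(z>36)&(z<42)&(x<-22)&(x>-135)&(np.abs(y)<40); print("block top x,y range",np.percentile(x[m],[.5,99.5]),np.percentile(y[m],[.5,99.5]))
m=(z>30)&(z<60)&(x>22)&(np.abs(y)<60); print("disp min x",np.percentile(x[m],[.2,1,2]),"y range",np.percentile(y[m],[.5,99.5]))
E
python3 walls.py
```

```text
8 14 block max x [-31.6 -31.4 -31.3] 303 disp min x [30.5 30.6 30.8] 96
14 20 block max x [-31.6 -31.4 -31.2] 381 disp min x [30.5 30.6 30.8] 115
20 26 block max x [-31.6 -31.4 -31.2] 441 disp min x [30.5 30.6 30.8] 122
26 32 block max x [-31.6 -31.3 -31.2] 489 disp min x [30.6 30.9 33. ] 649
32 37 block max x [-31.7 -31.4 -31.2] 707 disp min x [35.5 35.8 45.3] 947
37 42 block max x [-42.6 -33.6 -32. ] 8140 disp min x [36.3 38.3 47.9] 1949
tin x [-27.7052  27.5909]
block top x,y range [-125.1465  -31.7082] [-28.9151  29.9063]
disp min x [32.3626 35.0647 36.2906] y range [-40.8976  39.1996]
```

The walls are at -31.6 and +30.5 mm and the tin is centred between them to within 0.5 mm. I'll push through to the patch.

Run:
```python
from h import *
x=-0.0005
push([(x,-0.001,0)]); env.dwell(0.2); look("p3",(x,0))
push([(x,0.0835,0)]); look("p4",(x,0.085))
p=np.array(tool(x,0.0835,0,back=0.012)[0]); env.movel(p,velocity=0.05)
env.movel(p+[0,0,0.13],velocity=0.1)
look("p5",(x,0.085))
M=np.array(eyes.camera_model("wrist")["camera_from_world"])
im=cv2.imread("pics/p5_wrist.png"); b,r=im[...,0].astype(int),im[...,2].astype(int)
print(readout.current_time_s(),np.array(readout.current_force()))
```

```text
F [ 0.0795  0.8568 -0.2203] tcp [ -0.5264 -44.0191] 12.9583
wrist (array([ -0.5693, -11.8896,   0.0006]), array([55.8, 87.5]), 0.0267)
scene (array([  4.0363, -10.1692,   0.4105]), array([ 75.5, 106.8]), 0.0266)
F [-1.3411 -0.9804 -0.5912] tcp [-0.4947 40.4575] 16.225
wrist (array([-0.5685, 72.419 ,  0.0006]), array([55.9, 87.1]), 0.0267)
scene (array([ 4.7347, 68.6745,  0.0129]), array([64.2, 88.7]), 0.026)
wrist (array([-0.5252, 83.6564,  0.0006]), array([55.9, 62.7]), 0.0267)
scene (array([ 5.0264, 79.2405, -0.0011]), array([64.6, 67. ]), 0.0263)
18.2667 [0.6678 0.4982 0.1054]
```

View pics/p5_wrist.png

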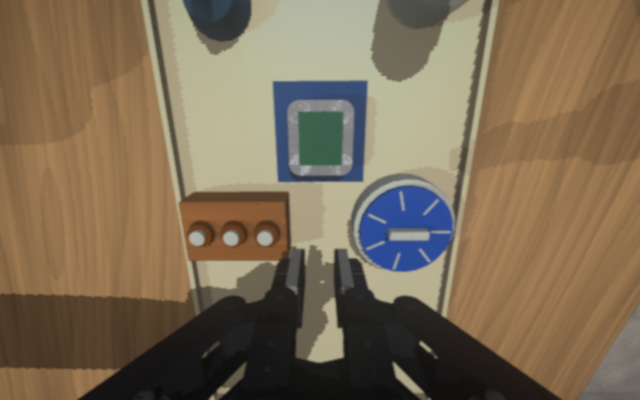

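View pics/p5_scene.png

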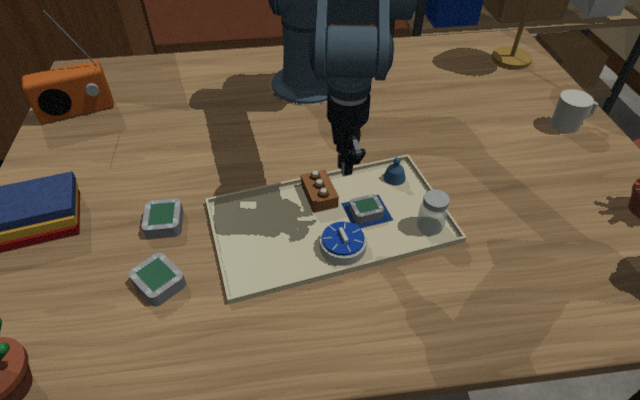

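The tin is on the patch (320,137) with a blue margin all round, and the bell and jar stand where they were. The arm is clear, so I'm handing in.

```bash
python3 -c "
from h import *
env.finish_job(); print(readout.current_time_s())"
```

```text
the job is handed in; nothing more can be done
the job is handed in; nothing more can be done
```

The tin stands wholly on the blue patch, square with the tray, and I've handed the job in. I pushed it through the gap with two slightly open fingertips side by side against its back face, without gripping it. It was at about 18 s of the 72 s allowed when I handed in.

**In the gap:** after the first push, which straightened the tin, the wrist camera put it 0.6 mm off my gap line and turned by less than 0.001 rad. The walls measured at -31.6 and +30.5 mm, so the tin was centred to about 0.1 mm.

**On the patch:** the last wrist check put the tin at about x = -0.5 mm and y = 84 mm from the gap's middle, where the patch's centre is at 85 mm. Its yaw error was about 0.001 rad and its lid was at the expected height of 26.7 mm.

**Surroundings:** forces read at each stop were under 2 N. The jar and bell looked unmoved and upright in the final scene picture, but I did not measure their positions again.

**Disagreements:**
- **Scene camera:** its fit of the tin was about 5 mm off the wrist camera's in x and y, because from its slant it also sees the tin's side. I trusted the overhead wrist view.
- **Fingers in the fit:** while the fingers touched the tin, the wrist fit included them in its length, so I used the tin's front edge or the finger position instead.

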